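# Collect sealed cartons from the sealer's catch tray

## Robot

A 6-joint arm with a two-finger parallel gripper is mounted at the origin on a cart in front of the work surface, level with it; the furniture and walls round the work are solid. World frame = base frame: x ahead of the robot, y to its left, z up, the work surface at z = 0. Lengths are in m, angles in rad, forces in N, time in s.
With the tool pointing down it reaches from about 0.35 to 0.85 m from the base axis. Payload 8.1 kg.
Tool frame: the origin (TCP) lies at the centre of the arm's flange, where the gripper is bolted on; the fingertips stand 186 mm ahead of it and the grasp point (between the pads) lies 167 mm ahead of it; z points along the fingers, y is the line along which they close (so a half turn about z gives the same grasp; the last joint's range is limited). The gripper opens to 93 mm and grips with 3 to 60 N. Pads are 15 mm wide; open, the fingers measure 128 mm over their backs; the gripper's body (75 mm by 188 mm) begins 65 mm behind the grasp point.
Start: joints at [-1.319, 0.13, 1.488, -0, 1.523, -0.085], TCP at [0.198, -0.566, 0.405] pointing down, gripper open.
Joint ranges: [-2.96, 2.96], [-0.89, 2.26], [0.02, 2.5], [-1.34, 4.48], [0, 2.73], [-2.66, 2.66]. Speed limits (rad/s): [2.39, 2.39, 2.79, 3.14, 3.14, 3.14].

## Interface

Orientations are given as a rotation vector (axis times angle).
In Python, from plant import robot gives the robot as it stands.
- The arm moves only by the tool apply_moves, never from a script. Its argument "series" is a list of rows, each a list of 2 entries, a list of its own where there are three numbers: the shift along the tool's x, y, z in mm, then the turn, a rotation vector about the tool's x, y, z in rad. A call has 1 to 12 rows; each row shifts and turns the commanded pose from where the row before left it, along the tool's axes as they then stand; what a row does not reach is not made up. A row lasts 1/12 s, in which the tool goes at most 41.7 mm and 7.16 degrees, less where a joint would pass 70% of its speed; a pose out of reach is approached as far as the arm can. A call is refused whole if a number of a shift passes 41.7 or a number of a turn 0.125, either way. A call with a gripper value outside its range is refused whole. "claw" is the opening, from 0 (shut) to 1 (fully open), set as the call begins (left out, the last holds). The fingers move at their own pace and stop on an object; "newtons" is the grip in N (left out, the last holds). Time passes only in rows, so rows that do not move let the fingers close. It gives the time, the measured TCP pose, the force, the opening and the grip force at its end, in the units of the state.
- robot.read_state(): the state, without advancing time (a new reading comes with each control period).
- robot.read_camera(name): name is "scene" or "side" or "wrist"; returns (picture, depth): 420x560x3 uint8, blue, green, red; 420x560 float32, m along the optical axis (not along the pixel's ray), 0 where there is no reading.
- robot.calibration(name): a dict with "fx", "fy", "cx", "cy" (pixels), "D" ([k1, k2, p1, p2, k3] as OpenCV has them; the pictures are not rectified), "extrinsics" (4x4, takes a point from world to camera coordinates). Camera axes: x right, y down, z forward; pixel columns grow to the right and rows downward; lengths in m; the calibration is good to about 2 mm. A picture is of the moment at which its call begins: read the wrist's pose just before it. calibration takes no time and is no camera call; for the wrist camera it gives the pose at the moment of the call.
- robot.close_job(): hands the job in; it is judged then, once.
The state is a dict: "t": time; "q": joint angles; "dq": joint speeds; "joint_torque": joint torques, N m; "tool_pos": TCP position; "orientation": TCP orientation; "force": force on the tool from outside, world axes, zero at the start; "wrist_torque": the same for the moment, N m; "opening": finger opening in m; "gripper_force": force on a finger pad.
Only numpy, scipy, OpenCV 4.12 (cv2) and the standard library are available. Lean on these libraries where they do the work, as an engineer would, in place of code of your own. Each camera call takes 0.05 s, during which the arm holds its last target. There are 200 camera calls.

## Task

The bench carton sealer has let three small cartons slide into its catch tray. Collect the two closed ones: set each down flat, top side up, on the bottom of the open grey tote, without dropping or throwing it in. Leave the third carton, whose flaps stand open, where it lies in the tray.

Things in the scene. Friction and masses are not known exactly. Their poses are not given: they have to be found in the camera images.
- carton_a: A closed, taped cardboard carton, 54 mm along its x, 84 mm along its y, 45 mm high (z, up); 0.12 kg. Origin: centre of its underside. It stands in any of three places, 105 mm apart, in the sealer's catch tray (floor 4 mm thick, on the table; walls 20 mm high). Its long side runs along the row within 12 degrees; 25 mm or more is free beside its long faces, little at its ends. The sealer's housing, 220 mm high, starts 200 mm beyond the tray's middle.
- carton_b: The second closed carton, alike: 54 mm along its x, 84 mm along its y, 45 mm high (z, up); 0.12 kg. Origin: centre of its underside.
- carton_open: The third carton in the tray, of the same size but empty and not closed: its four flaps stand up round the open top, to 72 mm above its underside. Origin: centre of its underside; x across the 54 mm, y along the 84 mm, z up. It stays where it is.
- tote: The open grey plastic tote, fixed on the table left or right of the sealer: 300 mm along its x, 210 mm along its y, walls 4 mm thick and 80 mm high, floor 4 mm thick. Origin: centre of its underside, on the table; z up. Inside 292 x 202 mm, the floor 4 mm above the origin. Its x axis points roughly away from the robot. A lidded tub stands at the sealer's other side.
Things that resemble listed ones, but are neither listed nor needed, are in the scene too. Leave any red look-alike of the carton_a alone.

How it is judged:
At the end, for the whole second after the job is handed in: Both closed cartons stand inside the tote on its floor (underside within 15 mm of it), top up within about 10 degrees, at rest and released; the open carton is within 20 mm of where it lay (x of carton_a in the frame of tote between -0.143 and 0.143 m and y of carton_a in the frame of tote between -0.098 and 0.098 m and z of carton_a in the frame of tote between -0.005 and 0.019 m and angle between each of carton_a, carton_b's own z axis and vertical below 0.17 rad and linear speed of each of carton_a, carton_b below 0.02 m/s and contact force between each of carton_a, carton_b and the fingers below 0.1 N and x of carton_b in the frame of tote between -0.143 and 0.143 m and y of carton_b in the frame of tote between -0.098 and 0.098 m and z of carton_b in the frame of tote between -0.005 and 0.019 m and distance of carton_open from where it was at the start of the episode below 0.02 m); the robot touches nothing.
It fails at once if the open carton is shifted by more than 20 mm or tipped over 20 degrees (distance of carton_open from where it was at the start of the episode above 0.02 m or angle between carton_open's own z axis and vertical above 0.35 rad).
It fails at once if a closed carton is dropped or thrown into the tote (moves faster than 0.8 m/s in it) ((x of carton_a in the frame of tote between -0.143 and 0.143 m and y of carton_a in the frame of tote between -0.098 and 0.098 m and z of carton_a in the frame of tote between -0.005 and 0.08 m and linear speed of carton_a above 0.8 m/s) or (x of carton_b in the frame of tote between -0.143 and 0.143 m and y of carton_b in the frame of tote between -0.098 and 0.098 m and z of carton_b in the frame of tote between -0.005 and 0.08 m and linear speed of carton_b above 0.8 m/s)).
It also fails if it takes over 58 s, if anything falls off the work surface, if the arm or the gripper's body presses on something with over 40 N, if the wrist force passes 120 N, or if a joint passes its speed limit or range.

## Working session

There is one attempt and no reset: what is moved stays moved. The work goes in short steps, Python scripts to look and compute and a tool call to move; the robot and the scene stay as the last step left them, time stands still between calls to the robot, and variables do not carry over. Pictures are saved under pics/ and viewed, at most 10 in all, crops included, and the job is handed in when it is done.

Besides the shell and the picture viewer there is one more tool, called after "Request:" as a command line: name --argument value ..., lists and objects as JSON in quotes. apply_moves: Moves the arm, as the interface text tells. Its arguments: {"type":"object","properties":{"series":{"type":"array"},"claw":{"type":"number"},"newtons":{"type":"number"}},"required":["series"]}

```bash
mkdir -p pics
cat > h.py <<'E'
import numpy as np, cv2
from plant import robot
def look(n):
    c=robot.calibration(n); im,d=robot.read_camera(n); return c,im,d
def cloud(c,d):
    h,w=d.shape; K=np.array([[c['fx'],0,c['cx']],[0,c['fy'],c['cy']],[0,0,1]])
    u,v=np.meshgrid(np.arange(w),np.arange(h))
    p=cv2.undistortPoints(np.stack([u,v],-1).reshape(-1,1,2).astype(np.float64),K,np.array(c['D'],float)).reshape(h,w,2)
    P=np.dstack([p*d[...,None],d]); E=np.array(c['extrinsics']); 
    W=(P-E[:3,3])@E[:3,:3]; W[d<=0]=np.nan; return W
E
python3 - <<'E'
from h import *
for n in('scene','side'):
    c,im,d=look(n); np.savez('%s.npz'%n,W=cloud(c,d),im=im); cv2.imwrite('pics/%s0.png'%n,im)
s=robot.read_state(); print(s)
E
```

```text
{'t': 0.1, 'q': array([-1.31939973e+00,  1.31073677e-01,  1.48914214e+00,  2.68296723e-06,
        1.52296765e+00, -8.54518334e-02]), 'dq': array([ 0.0018927 , -0.00246768, -0.00234898, -0.00096696, -0.00028259,
        0.00048798]), 'joint_torque': array([ 1.28122476e-03, -5.61339855e+01, -4.93096697e+01,  7.69962952e-02,
        2.90478679e-02, -2.40107931e-05]), 'tool_pos': array([ 0.19825263, -0.5660958 ,  0.40381474]), 'orientation': array([-3.09557645e+00, -5.26356265e-01,  2.02799581e-04]), 'force': array([ 0.2289058 , -0.226887  , -0.18903069]), 'wrist_torque': array([ 0.01631922, -0.07680437, -0.0153297 ]), 'gripper_force': 0.0, 'opening': 0.09320907163534096}
```

View pics/scene0.png

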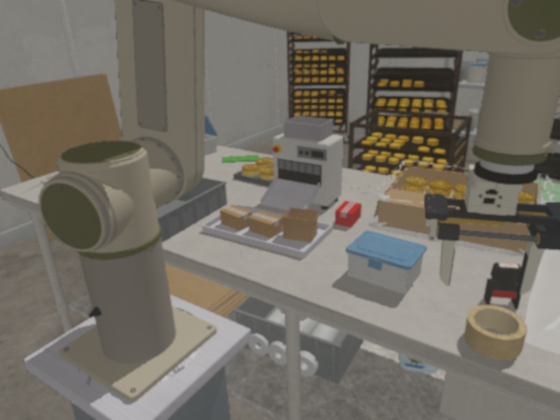

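View pics/side0.png

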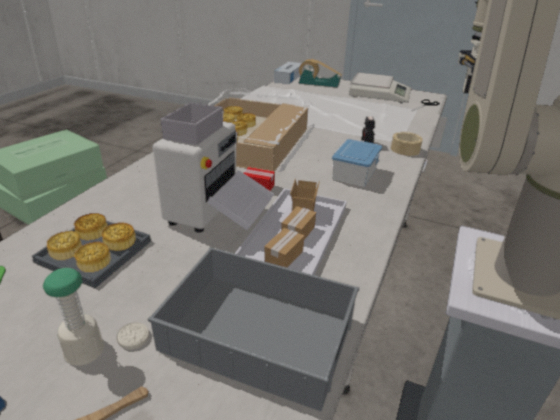

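The scene view shows two taped brown cartons at (236,215) and (266,223), the open one at (300,225), and a red look-alike at (348,213). In the side view the same cartons are at (284,247), (298,222) and (304,193), with the red one at (258,180) and the tote at (258,320). The closed targets are the two taped cartons nearer the tote. Next I'll measure and crop.

Run:
```python
from h import *
f=np.load('side.npz'); W,im=f['W'],f['im']
hsv=cv2.cvtColor(im,cv2.COLOR_BGR2HSV)
def rect(m,name,k=1):
    n,l,st,ce=cv2.connectedComponentsWithStats(m.astype(np.uint8))
    for i in range(1,n):
        if st[i,4]<60: continue
        p=W[l==i]; r=cv2.minAreaRect((p[:,:2]*1000).astype(np.float32))
        print(name,ce[i].round(),st[i,4],'rect',np.round(r[0],1),np.round(r[1],1),round(r[2],1),'z',np.round(np.median(p[:,2]),4))
X,Y,Z=W[...,0],W[...,1],W[...,2]
u,v=np.meshgrid(np.arange(560),np.arange(420))
box=(u>255)&(u<325)&(v>170)&(v<275)
rect(box&(Z>.044)&(Z<.054),'top'); rect(box&(Z>.056)&(Z<.09),'flaps')
b2=(u>150)&(u<370)&(v>245)&(v<400)
rect(b2&(Z>.07)&(Z<.09),'toterim'); rect(b2&(Z>-.003)&(Z<.01),'floor')
cr=np.hstack([cv2.resize(im[170:280,235:345],None,fx=5,fy=5,interpolation=2)])
cv2.imwrite('pics/crop1.png',cr)
f=np.load('scene.npz'); W=f['W'];Z=W[...,2]
box=(u>200)&(u<335)&(v>190)&(v<250)
rect(box&(Z>.044)&(Z<.054),'sc top'); rect(box&(Z>.056)&(Z<.09),'sc flaps'); rect((u>200)&(u<335)&(v>190)&(v<250)&(Z>.012)&(Z<.026),'sc tray')
```

```text
top [264. 174.] 126 rect [ 689.5 -103.3] [50.8 54.3] 7.6 z 0.0457
top [304. 189.] 80 rect [545.3 -53.8] [52.6 54.5] 14.5 z 0.0493
top [262. 196.] 124 rect [643.4  21.7] [65.8 40.7] 74.3 z 0.0482
top [302. 203.] 69 rect [530.    2.5] [53.7 12.2] 20.3 z 0.0488
top [299. 218.] 488 rect [515.   66.8] [89.7 55.7] 85.0 z 0.049
top [284. 242.] 619 rect [508.2 168.3] [88.1 55.3] 82.6 z 0.0489
flaps [303. 190.] 273 rect [540.3 -36.4] [66.5 99.3] 12.7 z 0.064
flaps [275. 269.] 407 rect [461.9 289.6] [109.5  10.8] 3.0 z 0.0747
toterim [258. 315.] 2999 rect [461.8 393.6] [308.4 218.6] 2.9 z 0.0788
floor [174. 268.] 2217 rect [656.7 290.5] [201.5 224.4] 37.9 z -0.0002
floor [254. 252.] 292 rect [562.2 180.6] [81.8 56.1] 0.1 z 0.004
floor [306. 259.] 564 rect [464.  149.1] [ 53.1 115.2] 2.2 z 0.004
floor [348. 299.] 3366 rect [350.2 260.5] [119.4 434.5] 13.8 z -0.0002
floor [265. 324.] 9140 rect [469.  364.5] [286.  149.1] 2.8 z 0.0041
floor [199. 381.] 4012 rect [501.1 534.8] [110.2 299.2] 85.3 z -0.0
sc top [212. 198.] 74 rect [550.8 290.5] [126.6   8.3] 3.4 z 0.0491
sc top [286. 201.] 260 rect 
[... 171 characters left out ...]
.0482
sc top [302. 217.] 74 rect [565.3 -28.8] [18.2 79.5] 20.9 z 0.0497
sc top [299. 225.] 101 rect [520.  -54.3] [39.8 93.5] 41.3 z 0.0483
sc flaps [208. 194.] 108 rect [537.6 289.2] [95.8 11.3] 4.5 z 0.0664
sc flaps [299. 194.] 414 rect [659.2  38. ] [114.2 221.4] 33.4 z 0.0625
sc flaps [300. 216.] 393 rect [539.2 -39.7] [71.9 95.2] 13.1 z 0.0653
sc tray [213. 206.] 110 rect [549.4 290.4] [133.3   9.9] 3.2 z 0.0191
sc tray [260. 210.] 128 rect [603.1 149.2] [ 17.3 171.9] 5.2 z 0.017
sc tray [246. 232.] 597 rect [481.2  73.2] [104.  317.3] 3.9 z 0.0177
sc tray [320. 233.] 147 rect [545.4 -99.8] [167.9  47. ] 18.9 z 0.0177
sc tray [300. 235.] 149 rect [521.7 -53.7] [43.9 95.6] 42.8 z 0.0193
```

View pics/crop1.png

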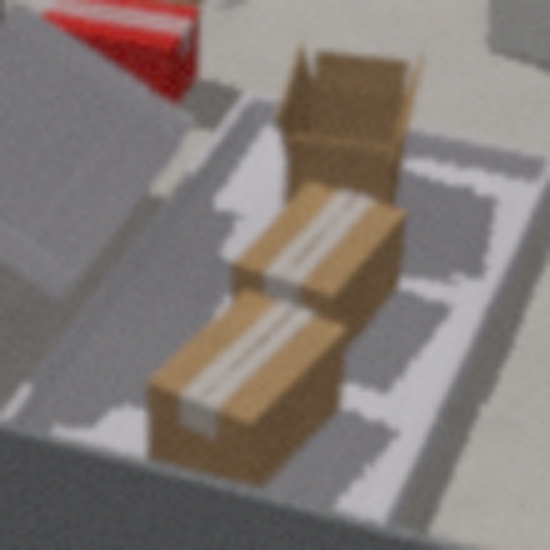

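Crop confirms it: two brown taped closed cartons at side px (299,218) and (284,242). The open one is at (304,190), and the red one stays put. Next I'll check chute clearance and plan the approach.

```bash
cat >> h.py <<'E'
from scipy.spatial.transform import Rotation as Ro
def plan(pts,step=36,n0=None):
    """pts: list of (x,y,z mm TCP, yaw of tool y axis); tool down"""
    s=robot.read_state(); p=np.array(s['tool_pos'])*1000; R=Ro.from_rotvec(s['orientation'])
    print('at',p.round(1),'yaw',round(float(np.arctan2(*R.apply([0,1,0])[1::-1])),3))
    out=[]
    for x,y,z,yaw in pts:
        T=np.array([x,y,z]); yv=np.array([np.cos(yaw),np.sin(yaw),0]); zv=np.array([0,0,-1.]); RT=Ro.from_matrix(np.column_stack([np.cross(yv,zv),yv,zv]))
        n=int(max(np.ceil(np.linalg.norm(T-p)/step),np.ceil((R.inv()*RT).magnitude()/.11),1))
        for i in range(n,0,-1):
            d=np.round(R.inv().apply((T-p)/i)); w=np.round((R.inv()*RT).as_rotvec()/i,3)
            out.append([d.astype(int).tolist(),[float(a) for a in w+0]]); p=p+R.apply(d); R=R*Ro.from_rotvec(w)
    for i in range(0,len(out),12): print(str(out[i:i+12]).replace(' ',''))
E
python3 - <<'E'
from h import *
for n in('side','scene'):
    W=np.load(n+'.npz')['W']; X,Y,Z=[W[...,i] for i in range(3)]
    for x in range(560,720,20):
        m=(abs(X*1000-x)<10)&(Y>.02)&(Y<.22); print(n,x,np.nanpercentile(Z[m],[50,99]).round(3) if m.any() else None)
plan([(510,167,320,-.13)])
E
```

```text
side 560 [0.004 0.007]
side 580 [0.004 0.007]
side 600 [0.005 0.044]
side 620 [0.037 0.06 ]
side 640 [0.045 0.069]
side 660 [0.056 0.079]
side 680 [0.065 0.088]
side 700 [0.076 0.195]
scene 560 [-0.448 -0.371]
scene 580 [-0.417 -0.373]
scene 600 [0.016 0.052]
scene 620 [0.04 0.06]
scene 640 [0.048 0.067]
scene 660 [0.055 0.077]
scene 680 [0.065 0.088]
scene 700 [0.077 0.195]
at [ 198.3 -566.1  403.8] yaw -1.234
[[[23,-26,4],[0.0,0.0,-0.048]],[[25,-24,4],[0.0,0.0,-0.048]],[[26,-23,4],[0.0,0.0,-0.048]],[[27,-22,4],[0.0,0.0,-0.048]],[[28,-21,4],[0.0,0.0,-0.048]],[[29,-19,4],[0.0,0.0,-0.048]],[[30,-18,4],[0.0,0.0,-0.048]],[[30,-16,4],[0.0,0.0,-0.048]],[[31,-15,4],[0.0,0.0,-0.048]],[[32,-14,3],[0.0,0.0,-0.048]],[[32,-12,4],[0.0,0.0,-0.048]],[[33,-10,3],[0.0,0.0,-0.048]]]
[[[33,-9,4],[0.0,0.0,-0.048]],[[34,-7,3],[0.0,0.0,-0.048]],[[34,-6,4],[0.0,0.0,-0.048]],[[34,-4,3],[0.0,0.0,-0.048]],[[35,-2,4],[0.0,0.0,-0.048]],[[35,-1,3],[0.0,0.0,-0.048]],[[35,1,4],[0.0,0.0,-0.048]],[[34,3,3],[0.0,0.0,-0.048]],[[34,4,4],[0.0,0.0,-0.048]],[[34,6,3],[0.0,-0.001,-0.048]],[[34,8,4],[-0.001,0.0,-0.048]]]
```

Request:
apply_moves --series '[[[23, -26, 4], [0, 0, -0.048]], [[25, -24, 4], [0, 0, -0.048]], [[26, -23, 4], [0, 0, -0.048]], [[27, -22, 4], [0, 0, -0.048]], [[28, -21, 4], [0, 0, -0.048]], [[29, -19, 4], [0, 0, -0.048]], [[30, -18, 4], [0, 0, -0.048]], [[30, -16, 4], [0, 0, -0.048]], [[31, -15, 4], [0, 0, -0.048]], [[32, -14, 3], [0, 0, -0.048]], [[32, -12, 4], [0, 0, -0.048]], [[33, -10, 3], [0, 0, -0.048]]]' --claw 0.85

```text
t: 1.1
tool_pos: [0.3617, -0.1825, 0.3582]
orientation: [-2.818, -1.387, 0.0]
force: [0.7, -0.5, -0.7]
opening: 0.0788
gripper_force: 0.0
```

Request:
apply_moves --series '[[[33, -9, 4], [0, 0, -0.048]], [[34, -7, 3], [0, 0, -0.048]], [[34, -6, 4], [0, 0, -0.048]], [[34, -4, 3], [0, 0, -0.048]], [[35, -2, 4], [0, 0, -0.048]], [[35, -1, 3], [0, 0, -0.048]], [[35, 1, 4], [0, 0, -0.048]], [[34, 3, 3], [0, 0, -0.048]], [[34, 4, 4], [0, 0, -0.048]], [[34, 6, 3], [0, 0, -0.048]], [[34, 8, 4], [0, 0, -0.048]], [[0, 0, 0], [0, 0, 0]]]'

```text
t: 2.1
tool_pos: [0.5103, 0.1709, 0.318]
orientation: [-2.353, -2.078, 0.0]
force: [-0.9, 1.3, -0.1]
opening: 0.079
gripper_force: 0.0
```

```bash
cat > w.py <<'E'
from h import *
import sys
c,im,d=look('wrist'); W=cloud(c,d); cv2.imwrite('pics/%s.png'%sys.argv[1],im)
Z=W[...,2]; m=((Z>.042)&(Z<.056)).astype(np.uint8)
n,l,st,ce=cv2.connectedComponentsWithStats(m)
for i in range(1,n):
    if st[i,4]<400: continue
    p=W[l==i]; r=cv2.minAreaRect((p[:,:2]*1000).astype(np.float32)); print(ce[i].round(),st[i,4],np.round(r[0],1),np.round(r[1],1),round(r[2],1),np.median(p[:,2]).round(4))
E
python3 w.py w1; python3 -c "
from h import *
plan([(510,167,320,-.13)])"
```

```text
[278. 220.] 7020 [508.6 167.5] [84.9 54.1] 82.4 0.0493
[543. 198.] 631 [721.2 162.5] [40.2 13.4] 66.8 0.049
[438. 259.] 1698 [637.5 111.5] [30.8 59.5] 3.1 0.0474
[300. 295.] 929 [518.1 102.3] [11.7 53.4] 83.3 0.049
[301. 356.] 2183 [513.9  43.1] [40.3 54.2] 85.0 0.0493
at [509.7 168.9 318.3] yaw -0.126
[[[-2,1,-2],[-0.002,0.0,0.004]]]
```

View pics/w1.png

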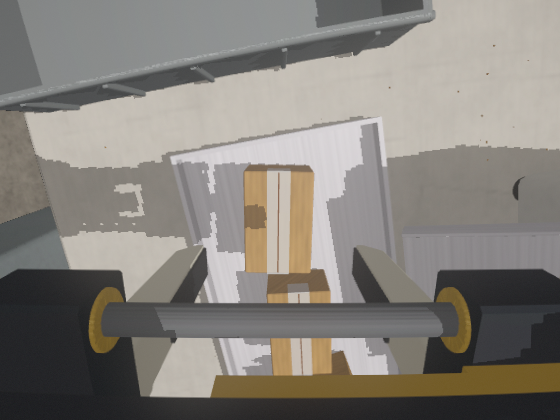

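The wrist picture shows carton 1 centred at (278,220), with carton 2 behind the crossbar at (301,340). The fingers straddle them. I'll descend on carton 1.

Request:
apply_moves --series '[[[-1, -1, 25], [0, 0, 0.006]], [[-1, 0, 30], [0, 0, 0]], [[0, 0, 30], [0, 0, 0]], [[0, 0, 18], [0, 0, 0]], [[0, 0, 10], [0, 0, 0]], [[0, 0, 5], [0, 0, 0]], [[0, 0, 0], [0, 0, 0]], [[0, 0, 0], [0, 0, 0]]]'

```text
t: 2.82
tool_pos: [0.509, 0.1644, 0.2029]
orientation: [2.367, 2.064, 0.002]
force: [-0.2, -0.2, 0.2]
opening: 0.0788
gripper_force: 0.0
```

Request:
apply_moves --series '[[[0, 0, 0], [0, 0, 0]], [[0, 0, 0], [0, 0, 0]], [[0, 0, 0], [0, 0, 0]], [[0, 0, 0], [0, 0, 0]], [[0, 0, 0], [0, 0, 0]], [[0, 0, 0], [0, 0, 0]], [[0, 0, 0], [0, 0, 0]], [[0, 0, 0], [0, 0, 0]]]' --claw 0 --newtons 15

```text
t: 3.48
tool_pos: [0.5087, 0.1647, 0.2024]
orientation: [2.367, 2.065, 0.001]
force: [-1.6, -0.5, 5.1]
opening: 0.0546
gripper_force: 15.0
```

Request:
apply_moves --series '[[[0, 0, -10], [0, 0, 0]], [[0, 0, -25], [0, 0, 0]], [[0, 0, -35], [0, 0, 0]], [[0, 0, -30], [0, 0, 0]], [[0, 0, -15], [0, 0, 0]], [[0, 0, 0], [0, 0, 0]]]'

```text
t: 3.98
tool_pos: [0.5099, 0.1649, 0.322]
orientation: [2.364, 2.063, 0.011]
force: [0.7, -0.5, -1.7]
opening: 0.0538
gripper_force: 15.0
```

```bash
python3 -c "
from h import *
s=robot.read_state();print(s['opening'],s['gripper_force'],s['force'])
plan([(537,398,317,.05)],step=26)"
```

```text
0.053800616922607784 14.999334812164307 [ 0.6964862  -0.48266934 -1.70102814]
at [509.9 164.9 322. ] yaw -0.136
[[[23,0,1],[0.001,0.0,-0.019]],[[24,0,1],[0.001,0.0,-0.019]],[[23,0,0],[0.001,0.0,-0.018]],[[24,1,1],[0.001,0.0,-0.019]],[[23,1,0],[0.001,0.0,-0.018]],[[23,2,1],[0.001,0.0,-0.019]],[[24,2,0],[0.0,-0.001,-0.018]],[[23,3,0],[0.001,0.0,-0.019]],[[23,3,1],[0.0,-0.001,-0.018]],[[24,3,0],[0.001,0.0,-0.019]]]
```

Request:
apply_moves --series '[[[15, 0, 0], [0, 0, -0.019]], [[23, 0, 0], [0, 0, -0.019]], [[25, 0, 0], [0, 0, -0.019]], [[25, 1, 0], [0, 0, -0.019]], [[25, 1, 0], [0, 0, -0.019]], [[25, 2, 0], [0, 0, -0.019]], [[25, 2, 0], [0, 0, -0.019]], [[25, 3, 0], [0, 0, -0.019]], [[23, 3, 0], [0, 0, -0.019]], [[15, 3, 0], [0, 0, -0.019]], [[8, 0, 0], [0, 0, 0]], [[0, 0, 0], [0, 0, 0]]]'

```text
t: 4.98
tool_pos: [0.5335, 0.399, 0.3147]
orientation: [-2.159, -2.281, 0.004]
force: [0.2, -0.5, -2.7]
opening: 0.0538
gripper_force: 15.0
```

```bash
python3 w.py w2 >/dev/null; python3 -c "
from h import *
c,im,d=look('side');W=cloud(c,d);Z=W[...,2]
X,Y=W[...,0],W[...,1]
u,v=np.meshgrid(np.arange(560),np.arange(420));m=(u>150)&(u<360)&(v>245)&(v<400)&(Z>.09)&(Z<.2)&(Y>.3)
print(np.nanmin(Z[m]) if m.any() else 0)
plan([(537,398,210,.05)],step=20)"
```

```text
0.1149490373809691
at [534.  397.3 315.5] yaw 0.054
[[[0,1,18],[0.0,0.0,0.001]],[[0,0,17],[0.0,0.0,0.001]],[[0,1,18],[0.0,0.0,0.0]],[[0,0,17],[-0.001,0.0,0.001]],[[0,1,18],[0.0,0.001,0.0]],[[1,0,17],[-0.001,0.0,0.001]]]
```

View pics/w2.png

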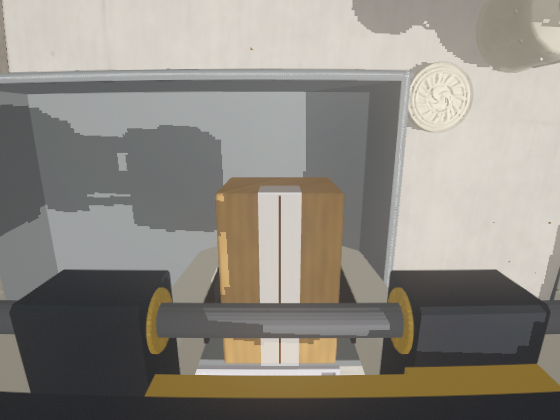

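The wrist view shows carton 1 held square at (280,270), over the right (far) half of the tote and clear of the rim at (400,190). I'll lower it now.

Request:
apply_moves --series '[[[0, 0, 12], [0, 0, 0]], [[0, 0, 20], [0, 0, 0]], [[0, 0, 22], [0, 0, 0]], [[0, 0, 20], [0, 0, 0]], [[0, 0, 15], [0, 0, 0]], [[0, 0, 10], [0, 0, 0]], [[0, 0, 6], [0, 0, 0]], [[0, 0, 3], [0, 0, 0]], [[0, 0, 2], [0, 0, 0]], [[0, 0, 0], [0, 0, 0]], [[0, 0, 0], [0, 0, 0]]]'

```text
t: 6.0
tool_pos: [0.5348, 0.3982, 0.2079]
orientation: [2.16, 2.28, 0.003]
force: [-0.3, 0.5, -0.7]
opening: 0.0538
gripper_force: 15.0
```

Request:
apply_moves --series '[[[0, 0, 2], [0, 0, 0]], [[0, 0, 2], [0, 0, 0]], [[0, 0, 1], [0, 0, 0]], [[0, 0, 0], [0, 0, 0]], [[0, 0, 0], [0, 0, 0]]]'

```text
t: 6.42
tool_pos: [0.5345, 0.3981, 0.2023]
orientation: [2.161, 2.281, 0.001]
force: [-1.1, -0.6, 2.7]
opening: 0.054
gripper_force: 15.0
```

Contact made. I'll release and rise.

Request:
apply_moves --series '[[[0, 0, 0], [0, 0, 0]], [[0, 0, 0], [0, 0, 0]], [[0, 0, 0], [0, 0, 0]], [[0, 0, 0], [0, 0, 0]], [[0, 0, 0], [0, 0, 0]], [[0, 0, -10], [0, 0, 0]], [[0, 0, -25], [0, 0, 0]], [[0, 0, -35], [0, 0, 0]], [[0, 0, -35], [0, 0, 0]], [[0, 0, -15], [0, 0, 0]], [[0, 0, 0], [0, 0, 0]]]' --claw 0.8

```text
t: 7.33
tool_pos: [0.5358, 0.3988, 0.3293]
orientation: [2.159, 2.279, 0.016]
force: [0.3, -0.1, 0.1]
opening: 0.0741
gripper_force: 0.0
```

```bash
python3 w.py w3; python3 -c "
from h import *
plan([(515,66,320,-.1)],step=32)"
```

```text
[505.  39.] 1168 [705.9 543.9] [24.5 60.7] 48.8 0.0505
[275. 128.] 1521 [482.8 485.2] [115.3 314.3] 69.4 0.0492
[ 12. 203.] 1692 [315.4 406.9] [  3.5 138.2] 2.7 0.0482
[275. 211.] 6551 [535.1 400.9] [54.1 84.6] 3.2 0.0492
at [535.2 398.4 326.1] yaw 0.054
[[[-30,-3,0],[0.0,0.0,0.014]],[[-30,-3,0],[0.001,0.0,0.014]],[[-30,-3,1],[0.0,0.0,0.014]],[[-30,-2,0],[0.001,0.0,0.014]],[[-30,-2,1],[0.0,-0.001,0.014]],[[-30,-1,1],[0.001,0.0,0.014]],[[-30,-1,0],[0.0,-0.001,0.014]],[[-31,-1,1],[0.001,0.0,0.014]],[[-30,0,0],[0.0,-0.001,0.014]],[[-31,0,1],[0.001,0.0,0.014]],[[-30,1,0],[0.0,-0.001,0.014]]]
```

Carton 1 sits flat: its top is at 49 mm over a 54×84 footprint. Next is carton 2.

Request:
apply_moves --series '[[[-28, -3, 0], [0, 0, 0.014]], [[-32, -3, 0], [0, 0, 0.014]], [[-32, -3, 1], [0, 0, 0.014]], [[-32, -2, 0], [0, 0, 0.014]], [[-32, -2, 1], [0, 0, 0.014]], [[-32, -1, 1], [0, 0, 0.014]], [[-32, -1, 0], [0, 0, 0.014]], [[-32, -1, 1], [0, 0, 0.014]], [[-32, 0, 0], [0, 0, 0.014]], [[-30, 0, 1], [0, 0, 0.014]], [[-18, 1, 0], [0, 0, 0.014]], [[0, 0, 0], [0, 0, 0]]]'

```text
t: 8.38
tool_pos: [0.5141, 0.0627, 0.3152]
orientation: [-2.333, -2.102, 0.005]
force: [0.6, 0.0, 0.1]
opening: 0.0745
gripper_force: 0.0
```

```bash
python3 w.py w4; python3 -c "
from h import *
plan([(515,66,320,-.1)],step=32)"
```

```text
[551.  52.] 406 [719.8 168.1] [22.8  6.4] 71.2 0.0489
[441. 178.] 8314 [634.3  72.7] [ 47.5 154.4] 4.3 0.0492
[281. 213.] 7289 [515.3  64.7] [84.9 54.2] 86.3 0.0492
[312. 286.] 416 [534.5   2.6] [22.2 56.6] 81.5 0.0477
[332. 362.] 886 [545.2 -57.6] [55.7 45.3] 10.1 0.0505
at [514.3  64.3 315.4] yaw -0.103
[[[2,1,-5],[-0.002,0.0,-0.003]]]
```

Request:
apply_moves --series '[[[0, 1, 20], [0, 0, -0.038]], [[0, 0, 28], [0, 0, 0]], [[0, 0, 30], [0, 0, 0]], [[0, 0, 18], [0, 0, 0]], [[0, 0, 10], [0, 0, 0]], [[0, 0, 6], [0, 0, 0]], [[0, 0, 0], [0, 0, 0]], [[0, 0, 0], [0, 0, 0]]]'

```text
t: 9.1
tool_pos: [0.5163, 0.0662, 0.2054]
orientation: [2.288, 2.152, 0.001]
force: [-0.1, 0.7, 0.9]
opening: 0.0742
gripper_force: 0.0
```

Request:
apply_moves --series '[[[0, 0, 0], [0, 0, 0]], [[0, 0, 0], [0, 0, 0]], [[0, 0, 0], [0, 0, 0]], [[0, 0, 0], [0, 0, 0]], [[0, 0, 0], [0, 0, 0]], [[0, 0, 0], [0, 0, 0]], [[0, 0, 0], [0, 0, 0]], [[0, 0, 0], [0, 0, 0]]]' --claw 0 --newtons 15

```text
t: 9.77
tool_pos: [0.5163, 0.0657, 0.2056]
orientation: [2.289, 2.151, 0.001]
force: [-2.1, -0.4, 6.6]
opening: 0.0539
gripper_force: 15.0
```

Request:
apply_moves --series '[[[0, 0, -10], [0, 0, 0]], [[0, 0, -25], [0, 0, 0]], [[0, 0, -35], [0, 0, 0]], [[0, 0, -35], [0, 0, 0]], [[0, 0, -15], [0, 0, 0]], [[0, 0, 0], [0, 0, 0]]]'

```text
t: 10.27
tool_pos: [0.5174, 0.0658, 0.3304]
orientation: [2.285, 2.148, 0.01]
force: [0.6, -0.8, -2.3]
opening: 0.0539
gripper_force: 15.0
```

```bash
python3 -c "
from h import *
plan([(390,390,320,.05)],step=29)"
```

```text
at [517.4  65.8 330.4] yaw -0.062
[[[24,-11,1],[0.001,0.0,-0.009]],[[24,-11,1],[0.001,0.0,-0.009]],[[25,-11,1],[0.001,0.0,-0.009]],[[25,-11,1],[0.001,0.0,-0.008]],[[25,-10,1],[0.001,0.0,-0.009]],[[25,-10,1],[0.0,0.0,-0.008]],[[25,-10,1],[0.001,0.0,-0.009]],[[25,-10,1],[0.0,0.0,-0.008]],[[25,-10,0],[0.001,0.0,-0.009]],[[25,-9,1],[0.0,0.0,-0.008]],[[25,-9,0],[0.001,0.0,-0.009]],[[25,-9,1],[0.0,0.0,-0.008]]]
[[[25,-10,0],[0.001,0.0,-0.009]]]
```

Request:
apply_moves --series '[[[15, -6, 0], [0, 0, -0.009]], [[22, -10, 0], [0, 0, -0.009]], [[25, -11, 0], [0, 0, -0.009]], [[27, -11, 0], [0, 0, -0.009]], [[27, -11, 0], [0, 0, -0.009]], [[27, -11, 0], [0, 0, -0.009]], [[27, -11, 0], [0, 0, -0.009]], [[27, -11, 0], [0, 0, -0.009]], [[27, -10, 0], [0, 0, -0.009]], [[27, -10, 0], [0, 0, -0.009]], [[27, -10, 0], [0, 0, -0.009]], [[25, -9, 0], [0, 0, -0.009]]]'

```text
t: 11.27
tool_pos: [0.3966, 0.371, 0.323]
orientation: [-2.169, -2.272, 0.004]
force: [0.2, 0.2, -1.0]
opening: 0.0534
gripper_force: 15.0
```

Request:
apply_moves --series '[[[14, -6, 0], [0, 0, -0.004]], [[7, -4, 0], [0, 0, 0]], [[0, 0, 0], [0, 0, 0]], [[0, 0, 0], [0, 0, 0]]]'

```text
t: 11.6
tool_pos: [0.3867, 0.39, 0.3237]
orientation: [2.164, 2.277, -0.003]
force: [0.4, -0.0, -1.3]
opening: 0.0536
gripper_force: 15.0
```

```bash
python3 -c "
from h import *
c,im,d=look('side');cv2.imwrite('pics/s5.png',im)
plan([(390,390,212,.05)],step=20)"
```

```text
at [387.1 389.7 324. ] yaw 0.05
[[[0,1,19],[0.0,0.0,0.0]],[[0,0,19],[0.0,0.0,0.0]],[[0,1,18],[0.0,0.0,0.0]],[[0,0,19],[0.0,0.0,0.0]],[[0,1,18],[0.0,0.001,0.0]],[[0,0,19],[-0.001,0.0,0.0]]]
```

View pics/s5.png

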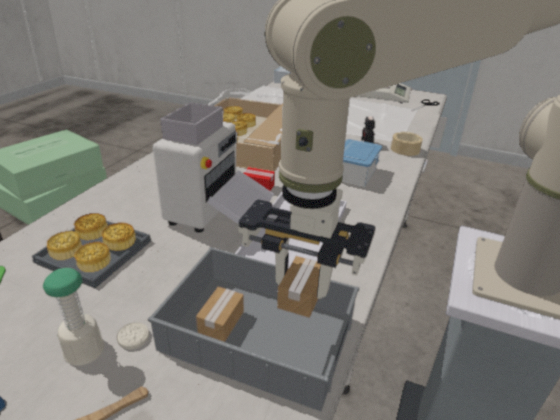

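In the side view carton 1 rests flat at (221,313). The held carton at (300,285) may be pitched about the pads, so I'll check with depth.

```bash
cat > t.py <<'E'
from h import *
import sys
c,im,d=look(sys.argv[1]);W=cloud(c,d); cv2.imwrite('pics/t_%s_%d.png'%(sys.argv[1],robot.read_state()['t']*100),im)
hsv=cv2.cvtColor(im,cv2.COLOR_BGR2HSV); T=robot.read_state()['tool_pos']
m=(hsv[...,1]>90)&(hsv[...,0]<25)&(abs(W[...,0]-T[0])<.05)&(abs(W[...,1]-T[1])<.075)&(W[...,2]<T[2]-.11)
p=W[m]; print(len(p), p.min(0).round(4),p.max(0).round(4))
for yb in np.arange(-.06,.07,.01):
    q=p[abs(p[:,1]-T[1]-yb)<.005]
    if len(q)>5: print(round(yb,2),len(q),np.percentile(q[:,2]-T[2],[2,50,98]).round(4))
E
python3 t.py wrist; python3 t.py side
```

```text
11361 [0.3593 0.3454 0.1268] [0.4164 0.4317 0.1698]
-0.04 892 [-0.1578 -0.1567 -0.1555]
-0.03 1044 [-0.1578 -0.1567 -0.1555]
-0.01 436 [-0.1579 -0.1567 -0.1557]
0.0 1541 [-0.158  -0.1567 -0.1556]
0.01 1608 [-0.158  -0.1567 -0.1556]
0.02 1691 [-0.158  -0.1568 -0.1556]
0.03 1785 [-0.158  -0.1568 -0.1555]
0.04 2362 [-0.1952 -0.1607 -0.1557]
1184 [0.3583 0.3507 0.1257] [0.4148 0.4339 0.1701]
-0.04 10 [-0.1577 -0.157  -0.1565]
-0.03 52 [-0.1584 -0.157  -0.1553]
-0.02 57 [-0.1584 -0.1571 -0.1554]
-0.01 63 [-0.1582 -0.157  -0.1554]
0.0 78 [-0.1743 -0.1573 -0.156 ]
0.01 96 [-0.1877 -0.1572 -0.1557]
0.02 111 [-0.19   -0.1575 -0.1558]
0.03 124 [-0.1902 -0.1575 -0.1556]
0.04 593 [-0.1975 -0.1792 -0.1565]
```

The carton is level, with its underside 202 mm below the TCP. I'll lower by 118 mm.

Request:
apply_moves --series '[[[0, 1, 12], [0, 0, 0]], [[0, 1, 22], [0, 0, 0]], [[0, 1, 24], [0, 0, 0]], [[0, 0, 22], [0, 0, 0]], [[0, 0, 16], [0, 0, 0]], [[0, 0, 10], [0, 0, 0]], [[0, 0, 5], [0, 0, 0]], [[0, 0, 3], [0, 0, 0]], [[0, 0, 1], [0, 0, 0]], [[0, 0, 0], [0, 0, 0]], [[0, 0, 0], [0, 0, 0]]]'

```text
t: 12.67
tool_pos: [0.3904, 0.391, 0.2109]
orientation: [2.165, 2.276, 0.003]
force: [-0.2, 0.3, -1.5]
opening: 0.0543
gripper_force: 15.0
```

Request:
apply_moves --series '[[[0, 0, 2], [0, 0, 0]], [[0, 0, 2], [0, 0, 0]], [[0, 0, 1], [0, 0, 0]], [[0, 0, 1], [0, 0, 0]], [[0, 0, 0], [0, 0, 0]], [[0, 0, 0], [0, 0, 0]]]'

```text
t: 13.17
tool_pos: [0.3902, 0.391, 0.2055]
orientation: [2.165, 2.276, 0.001]
force: [-4.9, -4.1, 14.4]
opening: 0.0539
gripper_force: 15.0
```

Contact confirmed. I'll release, rise and verify.

Request:
apply_moves --series '[[[0, 0, 0], [0, 0, 0]], [[0, 0, 0], [0, 0, 0]], [[0, 0, 0], [0, 0, 0]], [[0, 0, 0], [0, 0, 0]], [[0, 0, 0], [0, 0, 0]], [[0, 0, -10], [0, 0, 0]], [[0, 0, -25], [0, 0, 0]], [[0, 0, -35], [0, 0, 0]], [[0, 0, -35], [0, 0, 0]], [[0, 0, -35], [0, 0, 0]], [[0, 0, -15], [0, 0, 0]], [[0, 0, 0], [0, 0, 0]]]' --claw 0.8

```text
t: 14.17
tool_pos: [0.391, 0.3916, 0.3653]
orientation: [2.164, 2.276, 0.015]
force: [1.0, -0.5, 1.1]
opening: 0.0743
gripper_force: 0.0
```

Request:
apply_moves --series '[[[0, 0, 0], [0, 0, 0]], [[0, 0, 0], [0, 0, 0]], [[0, 0, 0], [0, 0, 0]], [[0, 0, 0], [0, 0, 0]]]'

```text
t: 14.5
tool_pos: [0.3895, 0.3903, 0.3568]
orientation: [-2.165, -2.276, 0.005]
force: [0.7, -0.3, -0.5]
opening: 0.0741
gripper_force: 0.0
```

```bash
python3 w.py w6
python3 - <<'E'
from h import *
c,im,d=look('side'); cv2.imwrite('pics/s6.png',im); W=cloud(c,d);Z=W[...,2]
W0=np.load('side.npz')['W']
u,v=np.meshgrid(np.arange(560),np.arange(420)); b=(u>285)&(u<325)&(v>170)&(v<215)
for w in(W0,W):
    m=b&(w[...,2]>.056)&(w[...,2]<.09)
    if m.any(): print(m.sum(),np.round(cv2.minAreaRect((w[m][:,:2]*1000).astype(np.float32))[0],1))
E
```

```text
[226. 142.] 923 [356.1 458.4] [207.4 102.6] 44.6 0.0491
[514. 166.] 2238 [577.7 451.5] [105.8 213.7] 42.8 0.0492
[439. 201.] 5537 [534.9 400.6] [55. 85.] 3.1 0.0492
[281. 204.] 5487 [391.  389.8] [54. 85.] 2.9 0.0492
273 [540.3 -36.4]
```

View pics/s6.png

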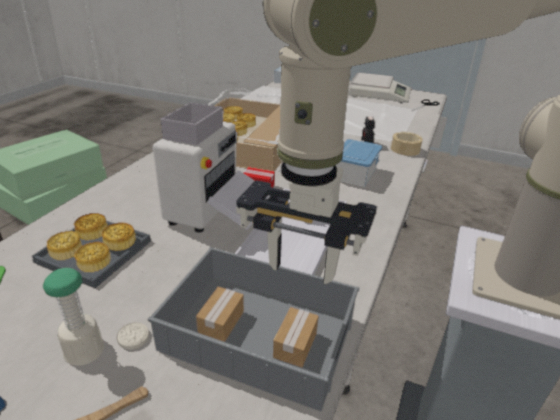

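Both cartons lie flat in the tote at (221,313) and (296,336). The open carton is hidden behind the arm, so I'll check it from the scene camera and then hand in.

Run:
```python
from h import *
c,im,d=look('scene'); W=cloud(c,d); W0=np.load('scene.npz')['W']
u,v=np.meshgrid(np.arange(560),np.arange(420)); b=(u>282)&(u<320)&(v>205)&(v<245)
r=[]
for w in(W0,W):
    m=b&(w[...,2]>.056)&(w[...,2]<.09); r.append(np.array(cv2.minAreaRect((w[m][:,:2]*1000).astype(np.float32))[0])) if m.sum()>50 else print('hidden')
print(r)
if len(r)==2 and np.linalg.norm(r[0]-r[1])<8: print(robot.close_job())
```

```text
[array([564.01574707, -32.790802  ]), array([540.2232666 , -39.35054016])]
```

The 564 figure comes from a stray chute pixel. The earlier component fit was (539.2,-39.7) and it is now (540.2,-39.4), so the open carton hasn't moved.

```bash
python3 -c "
from plant import robot
print(robot.close_job())"
```

```text
the job is handed in; nothing more can be done
None
```

Both closed cartons are standing flat, top up and released on the tote floor, the open carton is within about 1 mm of where it lay, and the job was handed in at about 15 s of the 58 s allowed; no verdict came back.

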